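Slide a weld coupon under the spring clip of an inspection fixture

TASK

Load the weld coupon into the inspection fixture: with one fingertip hold the spring clip's thumb bar fully down so that its nose lifts, and meanwhile with the other fingertip push the coupon along its channel, under the nose, until it is home against the end stop; then let the clip go so that it clamps the coupon, and draw the hand clear. Keep the clip held down for as long as the coupon is sliding under it, only push the coupon (never lift it off the bed), and leave the hammer, jar and steel offcut alone.

Things in the scene. Friction and masses are not known exactly. Their poses are not given: they have to be found in the camera images.
- fixture: Fixed inspection fixture bolted to the bench, 195 mm long (own x -110 to +85) by 130 mm (own y -45 to +85). Origin at bench level on the channel's centre line; own +x is the push direction (roughly away from the robot), +y across the channel towards the thumb bar, z up. Bed top at z 25 mm, y -32 to +34; base plate beside it, under the thumb bar, at z 10 mm.
- stop (a point): Foot of the end stop's face, on the channel's centre line at bed level (fixture x +70, y 0, z 25 mm). The stop is 40 mm wide and 16 mm high. The channel before it is 43 mm wide (y -21.5 to +21.5) between two guide rails 4 mm wide and 7 mm high above the bed, fixture x -100 to +80. Same axes as the fixture.
- coupon_center (a point): Centre of the loose steel weld coupon: flat bar 60 mm long (own x, along the channel) x 40 wide x 12 thick with a dark weld bead along its top, about 0.23 kg. It starts lying on the bed in the channel, short of the clip's nose (centre at fixture x -30 to 0 mm, z 31). Home against the end stop, its centre is at fixture x +40 mm.
- clip (a joint): Angle (rad) of the spring clip, a rocker hinged parallel to the channel at fixture y 28, z 39 mm. 0 = at rest: the nose is 4 mm over the bed and blocks the coupon. Grows as the thumb bar is pressed, to a stop at 0.62 (nose 18 mm up). Above 0.38 the coupon passes under; let go on the coupon it reads about 0.35. Sprung: about 3 N on the bar starts it, 11 N holds it at the stop.
- thumb_bar (a point): Top of the clip's thumb bar at mid-length: black round bar, 12 mm thick, 120 long, parallel to the channel (fixture x -96 to +24). At rest its axis is at fixture y 56, its top at z 45 (20 above the bed). At the stop: axis at y 51, top at z 29 (4 above the bed, lower than the coupon's top at z 37). It can be pressed anywhere along it, and a fingertip can slide along it. Moves with the clip.
- nose (a point): Middle of the underside of the clip's nose, which reaches over the channel at fixture x +40 to +60 mm, y about 6 mm, 4 mm above the bed at rest. It lies beyond the end of the thumb bar.
- hammer: Bystander: loose hammer, 260 mm long, lying on the bench beyond the thumb-bar side of the fixture. Origin under its middle.
- jar: Bystander: loose white jar with black cap, 52 mm diameter, 75 mm high, upright on the bench on the other side of the fixture. Origin at the centre of its underside.
- offcut: Bystander: loose steel block 70 x 30 x 30 mm on the bench, on the same side as the jar. Origin at the centre of its underside.
There are look-alikes about, which are no part of the job. Of the things that look like the part that bears coupon_center, the middle-sized one is meant. Of the things that look like the fixture, the larger one is meant.

How it is judged (in metres and radians):
On the way, in this order (a step that is already met when the one before it is completed fails the run):
1. a finger holds the clip open while the coupon is still short of the nose (value of joint clip above 0.42 rad and contact force between the fingers and clip above 1 N and x of coupon_center in the frame of fixture below 0.012 m), for 0.2 s.
2. the coupon has been pushed home while a finger still holds the clip open (value of joint clip above 0.4 rad and contact force between the fingers and clip above 1 N and x of coupon_center in the frame of fixture above 0.036 m), for 0.2 s.
At the end, for the whole second after the job is handed in: The coupon lies flat in the channel, within 4 mm of the end stop and 4 mm of the channel's centre line, at rest, and the released clip's nose presses on it with more than 2 N (clip at 0.32 to 0.385 rad) (x of coupon_center in the frame of fixture above 0.036 m and y of coupon_center in the frame of fixture between -0.004 and 0.004 m and z of coupon_center in the frame of fixture between 0.029 and 0.033 m and angle between the x axis of fixture and the x axis of coupon_center, either way round below 0.1 rad and value of joint clip between 0.32 and 0.385 rad and contact force between clip and coupon above 2 N and linear speed of coupon below 0.01 m/s and velocity of joint clip below 0.1 rad/s); the robot touches nothing.
It fails at once if the clip is let down on the coupon while it is still sliding under the nose (x of coupon_center in the frame of fixture between 0.015 and 0.034 m and value of joint clip below 0.375 rad).
It fails at once if the coupon is lifted off the bed (more than 6 mm) (z of coupon_center in the frame of fixture above 0.037 m).
It fails at once if the coupon is tipped (angle between coupon_center's own z axis and vertical above 0.2 rad).
It fails at once if the hammer, the jar or the offcut is moved more than 20 mm (distance of any of hammer, jar, offcut from where it was at the start of the episode above 0.02 m).
It also fails if it takes over 48 s, if anything falls off the work surface, if the arm or the gripper's body presses on something with over 40 N, if the wrist force passes 120 N, or if a joint passes its speed limit or range.

ROBOT

A 6-joint arm with a two-finger parallel gripper is mounted at the origin on the work surface. World frame = base frame: x ahead of the robot, y to its left, z up, the work surface at z = 0. Lengths are in mm, angles in rad, forces in N, time in s.
With the tool pointing down it reaches from about 300 to 850 mm from the base axis. Payload 5.4 kg.
Tool frame: the origin (TCP) lies between the finger pads; the fingertips stand 14 mm ahead of it and the grasp point (between the pads) lies 5 mm behind it (manip.nose_length is the distance from the TCP to the fingertips, in mm); z points along the fingers, y is the line along which they close (so a half turn about z gives the same grasp; the last joint's range is limited). The gripper opens to 85 mm and grips with 20 to 120 N. Pads are 22 mm wide; open, the fingers measure 114 mm over their backs; the gripper's body (76 mm by 85 mm) begins 54 mm behind the grasp point. The pads swing forward as they close: fully open they stand 13 mm farther back than shut.
Start: joints at [-0.21, 0.158, 1.597, -0, 1.386, -0.21], TCP at [574.984, -0.018, 245.299] pointing down, gripper open.
Joint ranges: [-2.91, 2.91], [-0.94, 2.29], [0.18, 2.7], [-1.29, 4.43], [0.17, 2.64], [-3, 3]. Speed limits (rad/s): [2.57, 2.57, 3.14, 3.14, 3.14, 3.14].

INTERFACE

Orientations are given as a unit quaternion [w, x, y, z].
In Python, from station import manip gives the robot as it stands.
- The arm moves only by the tool carry_out, never from a script. Its argument "steps" is a list of rows, each an object with "translation": the shift along the tool's x, y, z in m, a list of three; "spin": the turn about the tool's z in rad; "claw": the closure, from 0 (fully open) to 1 (shut). In form: [{"translation": [dx, dy, dz], "spin": spin, "claw": claw}, ...]. A call has exactly 5 rows; each row is the pose to reach, as a shift and turn from the pose commanded when the call began, along the tool's axes at that moment; what a row does not reach only later rows make up. A row lasts 1/12 s, in which the tool goes at most 41.7 mm and 7.16 degrees, less where a joint would pass 70% of its speed; a pose out of reach is approached as far as the arm can. A call with a gripper value outside its range is refused whole. The fingers move at their own pace and stop on an object; "grip_force" is the grip in N (left out, the last holds). Time passes only in rows, so rows that repeat a pose let the fingers close, or fill a call up. It gives the time, the measured TCP pose, the force, the opening and the grip force at its end, in the units of the state.
- manip.observe(): the state, without advancing time (a new reading comes with each control period).
- manip.snapshot(name): name is "scene" or "side" or "wrist"; returns the picture (400x640x3 uint8, blue, green, red); there is no depth.
- manip.camera_info(name): a dict with "fx", "fy", "cx", "cy" (pixels), "view" (4x4, takes a point from world to camera coordinates). Camera axes: x right, y up, looking along -z (the intrinsics and any distortion apply to the point x, -y, -z); pixel columns grow to the right and rows downward; lengths in mm; the calibration is good to about 2 mm. The wrist camera is an equidistant fisheye: a pixel r from the principal point sees the ray r / f radians off the axis. A picture is of the moment at which its call begins: read the wrist's pose just before it. camera_info takes no time and is no camera call; for the wrist camera it gives the pose at the moment of the call.
- manip.finish_job(): hands the job in; it is judged then, once.
The state is a dict: "t": time; "joints": joint angles; "dq": joint speeds; "joint_efforts": joint torques, N m; "eef_pos": TCP position; "ee_rot": TCP orientation; "ft_force": force on the tool from outside, world axes, zero at the start; "wrist_torque": the same for the moment, N m; "gripper_width": finger opening in mm; "gripper_force": force on a finger pad.
Only numpy, scipy, OpenCV 4.12 (cv2) and the standard library are available. Lean on these libraries where they do the work, as an engineer would, in place of code of your own. Each camera call takes 0.05 s, during which the arm holds its last target. There are 200 camera calls.

## Working session

There is one attempt and no reset: what is moved stays moved. The work goes in short steps, Python scripts to look and compute and a tool call to move; the robot and the scene stay as the last step left them, time stands still between calls to the robot, and variables do not carry over. Pictures are saved under pics/ and viewed, at most 10 in all, crops included, and the job is handed in when it is done.

Besides the shell and the picture viewer there is one more tool, called after ">>>" by a JSON object that holds its "api" and its "payload", one argument or row to a line. carry_out: Moves the arm, as the interface text tells. Its arguments: {"type":"object","properties":{"steps":{"type":"array"},"grip_force":{"type":"number"}},"required":["steps"]}

```bash
mkdir -p pics; ls; python3 - <<'E'
from station import manip
import cv2,numpy as np,json
ims=[]
for n in ["scene","side","wrist"]:
    ci=manip.camera_info(n); im=manip.snapshot(n); cv2.imwrite(f"pics/{n}0.png",im)
    print(n,{k:(np.round(v,4).tolist()) for k,v in ci.items()})
print(manip.observe(), manip.nose_length)
E
```

```text
pics
scene {'fx': 481.902, 'fy': 481.902, 'cx': 313.9993, 'cy': 198.7269, 'view': [[-0.0678, 0.9974, -0.0222, 29.7734], [-0.6664, -0.0287, 0.745, 322.2164], [0.7425, 0.0654, 0.6667, -1773.4369], [0.0, 0.0, 0.0, 1.0]]}
side {'fx': 405.0553, 'fy': 405.0553, 'cx': 321.6724, 'cy': 202.4878, 'view': [[0.7621, -0.6473, 0.0144, -438.0625], [0.4076, 0.497, 0.7661, -294.2926], [-0.503, -0.578, 0.6425, -684.1804], [0.0, 0.0, 0.0, 1.0]]}
wrist {'fx': 309.7069, 'fy': 309.7069, 'cx': 317.3034, 'cy': 203.9686, 'view': [[1.0, 0.0011, -0.0022, -574.3], [-0.0017, 0.9662, -0.2578, 33.6224], [0.0018, 0.2578, 0.9662, -377.6161], [0.0, 0.0, 0.0, 1.0]]}
{'t': 0.15, 'joints': array([-2.10077542e-01,  1.58921214e-01,  1.59791967e+00, -3.34195964e-06,
        1.38619520e+00, -2.10094045e-01]), 'dq': array([ 0.00190846, -0.00019863, -0.0036117 , -0.00048595,  0.00090035,
        0.0001234 ]), 'joint_efforts': array([-2.14565043e-04, -3.96382570e+01, -3.31784391e+01, -3.73612720e-04,
        5.52137004e-03,  3.93964319e-05]), 'eef_pos': array([5.74567404e+02, 8.30307001e-02, 2.44545223e+02]), 'ee_rot': array([-6.04641374e-04,  7.07100545e-01,  7.07112649e-01, -3.94060841e-04]), 'ft_force': array([-1.09868942, -0.0463451 , -0.35787297]), 'wrist_torque': array([ 0.03071563,  0.03329018, -0.02397845]), 'gripper_force': 0.0, 'gripper_width': 85.5704243509203} 14.0
```

View pics/scene0.png

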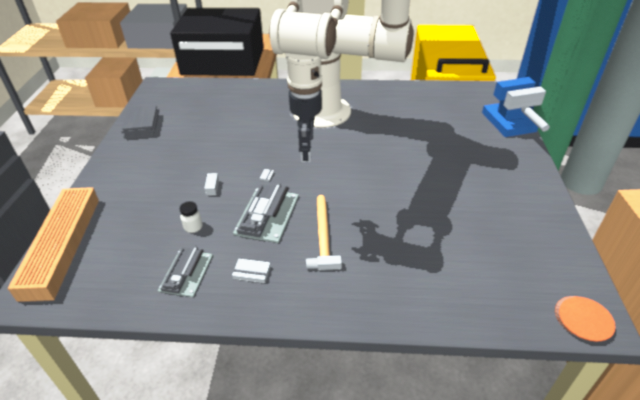

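View pics/wrist0.png

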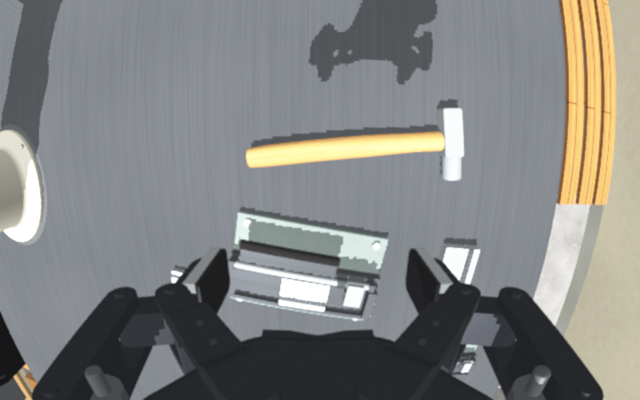

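The scene shows two fixtures: the larger at (267,213) and the smaller at (187,272), so the larger is meant. There are three coupons: small at (267,174), middle-sized in the large fixture at (262,210), and large at (252,269). The middle one fits. In the wrist view, the fixture's plate corners are near (237,211) and (388,236), and the coupon is at (305,290). I'll confirm this in one crop.

```bash
python3 - <<'E'
import cv2
im=cv2.imread("pics/wrist0.png")[190:340,220:400]
cv2.imwrite("pics/w0c.png",cv2.resize(im,None,fx=4,fy=4,interpolation=cv2.INTER_CUBIC))
E
```

```text
(no output)
```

View pics/w0c.png

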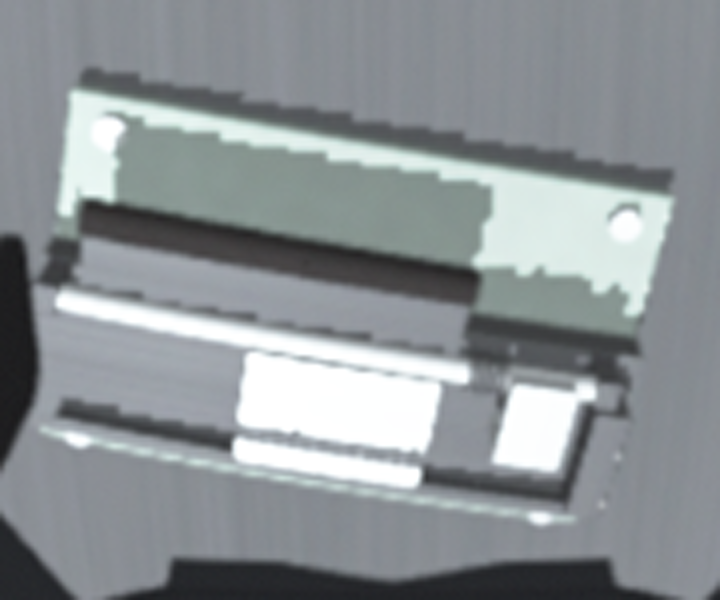

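The crop confirms the large fixture, with its bar at crop (80,220)-(478,285). The coupon with its bead is at crop (237-440, 352-485) and the nose is at (540,425). Next I cast rays.

```bash
cat > h.py <<'E'
import numpy as np,cv2,json
from station import manip
def ray(ci,u,v,fish):
    V=np.array(ci["view"]);R=V[:3,:3];C=-R.T@V[:3,3]
    a=(u-ci["cx"])/ci["fx"];b=(v-ci["cy"])/ci["fy"]
    if fish:
        r=np.hypot(a,b);s=np.sin(r)/max(r,1e-9);d=np.array([a*s,b*s,np.cos(r)])
    else: d=np.array([a,b,1.])
    return C,R.T@(d*[1,-1,-1])
def onz(ci,p,z,fish=True):
    C,d=ray(ci,*p,fish);return (C+d*(z-C[2])/d[2])
class Fx:
    def __init__(s,o,yaw): s.o=np.array(o);s.yaw=yaw;c,n=np.cos(yaw),np.sin(yaw);s.R=np.array([[c,-n],[n,c]])
    def w(s,p): return s.o+s.R@np.array(p)
    def f(s,p): return s.R.T@(np.array(p)[:2]-s.o)
E
python3 - <<'E'
from h import *
ci=manip.camera_info("wrist")
g=lambda x,y,z:onz(ci,(220+x/4,190+y/4),z)[:2]
A=g(72,90,10);B=g(673,197,10)
print("A,B,len",A,B,np.linalg.norm(B-A))
d=(B-A);yaw=np.arctan2(d[1],d[0])
F=Fx([0,0],yaw);o=(A+B)/2-F.w([-12.5,85]);F=Fx(o,yaw)
print("origin",o,"yaw",yaw)
for n,x,y,z in [("barL",80,205,41),("barL2",80,235,41),("barR",478,272,41),("barR2",475,300,41),("cTL",247,352,37),("cTR",440,380,37),("cBR",420,487,37),("cBL",235,462,37),("nose",540,425,40),("railL",58,295,32),("railR",470,372,32),("railLb",58,312,32),("edge",40,430,10)]:
    print(n,F.f(g(x,y,z)).round(1))
E
```

```text
A,B,len [475.48559356 -42.39632313] [665.16795383 -77.70034411] 192.93981365961997
origin [ 567.06247967 -145.90049949] yaw -0.18401621830362086
barL [-96.1  60.9]
barL2 [-95.2  51.2]
barR [22.6 62.4]
barR2 [23.7 53.3]
cTL [-40.6  20.6]
cTR [19.6 22.2]
cBR [ 21.4 -18.8]
cBL [-38.8 -20.9]
nose [53.4 13. ]
railL [-102.1   24.9]
railR [29.  23.9]
railLb [-101.6   18.9]
edge [-109.3  -42.3]
```

>>> {"api": "carry_out", "payload": {
  "steps": [
    {"translation":[-0.022,-0.013,0.02],"spin":-0.12,"claw":0.53},
    {"translation":[-0.044,-0.026,0.04],"spin":-0.24,"claw":0.53},
    {"translation":[-0.066,-0.039,0.06],"spin":-0.36,"claw":0.53},
    {"translation":[-0.088,-0.052,0.08],"spin":-0.48,"claw":0.53},
    {"translation":[-0.1095,-0.064,0.1],"spin":-0.6,"claw":0.53}
  ]
}}

```text
t: 0.57
eef_pos: [509.9, -110.2, 144.2]
ee_rot: [-0.0, 0.464, 0.886, -0.0]
ft_force: [0.1, -0.4, 0.5]
gripper_width: 40.1
gripper_force: 0.0
```

>>> {"api": "carry_out", "payload": {
  "steps": [
    {"translation":[0,0,0],"spin":-0.12,"claw":0.53},
    {"translation":[0,0,0],"spin":-0.24,"claw":0.53},
    {"translation":[0,0,0],"spin":-0.36,"claw":0.53},
    {"translation":[0,0,0],"spin":-0.48,"claw":0.53},
    {"translation":[0,0,0],"spin":-0.6,"claw":0.53}
  ]
}}

```text
t: 0.98
eef_pos: [510.7, -109.5, 144.9]
ee_rot: [-0.0, 0.182, 0.983, 0.0]
ft_force: [-0.2, 0.3, -0.2]
gripper_width: 40.6
gripper_force: 0.0
```

>>> {"api": "carry_out", "payload": {
  "steps": [
    {"translation":[0,0,0],"spin":-0.12,"claw":0.53},
    {"translation":[0,0,0.01],"spin":-0.196,"claw":0.53},
    {"translation":[0,0,0.03],"spin":-0.196,"claw":0.53},
    {"translation":[0,0,0.035],"spin":-0.196,"claw":0.53},
    {"translation":[0,0,0.035],"spin":-0.196,"claw":0.53}
  ]
}}

```text
t: 1.4
eef_pos: [509.3, -108.7, 108.3]
ee_rot: [-0.002, 0.087, 0.996, 0.001]
ft_force: [-0.3, -0.0, 0.1]
gripper_width: 40.6
gripper_force: 0.0
```

```bash
python3 - <<'E'
from h import *
s=manip.observe();print(s["t"],s["eef_pos"],s["ee_rot"],s["gripper_width"],s["ft_force"])
R=np.array(manip.camera_info("wrist")["view"]).tolist();json.dump({k:np.array(v).tolist() for k,v in manip.camera_info("wrist").items()},open("ci1.json","w"))
cv2.imwrite("pics/w1.png",manip.snapshot("wrist"))
E
```

```text
1.4 [ 509.29413136 -108.73296267  108.27030727] [-2.26620643e-03  8.74834971e-02  9.96163042e-01  8.33835672e-04] 40.55107633852469 [-0.33704623 -0.03882857  0.11139857]
```

View pics/w1.png

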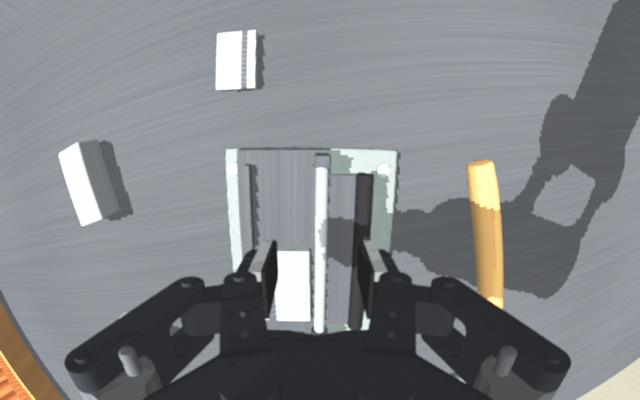

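The wrist view from close by shows the channel in line with the image columns, the plate's rear edge at (227-397,150) and the bar at x~363 (from row 174). The rail is at x~320, the coupon is at (277-310, 250-320) and the fingers are at (268,245) and (367,245). I'll check the pose and the finger positions.

```bash
python3 - <<'E'
from h import *
ci=json.load(open("ci1.json"))
A=onz(ci,(397,151),10)[:2];A0=onz(ci,(227,149.5),10)[:2];print(A,A0,np.linalg.norm(A-A0))
F=Fx([567.8,-145.95],-.175)
for n,u,v,z in [("A",397,151,10),("A0",227,149.5,10),("barL",356,174,41),("barR",372,174,41),("cTL",277,250,37),("cTR",309,250,37),("cB",277,320,37),("railTop",314,160,32),("railR",327,160,32),("railBot",314,330,32),("railBotR",325,330,32),
 ("fingL out",250,250,96),("fingL in",277,243,96),("fingR in",358,243,96),("fingR out",384,250,96)]:
    print(n,F.f(onz(ci,(u,v),z)).round(1))
print("tcp",F.f([509.3,-108.7]))
E
```

```text
[474.52280609 -41.69225658] [ 451.0987999  -166.76291858] 127.24525358064069
A [-110.    86.4]
A0 [-111.3  -40.8]
barL [-97.1  51.7]
barR [-97.2  62.2]
cTL [-42.7  -1.4]
cTR [-42.9  21.1]
cB [17.9 -4.6]
railTop [-105.    24.7]
railR [-105.    33.3]
railBot [31.3 24.3]
railBotR [31.4 33.3]
fingL out [-67.9  -6.8]
fingL in [-71.9   7. ]
fingR in [-71.9  46.8]
fingR out [-67.9  60.1]
tcp [-64.09203065  26.49573752]
```

>>> {"api": "carry_out", "payload": {
  "steps": [
    {"translation":[0,0,0.025],"spin":0,"claw":0.53},
    {"translation":[0,0,0.04],"spin":0,"claw":0.53},
    {"translation":[0,0,0.048],"spin":0,"claw":0.53},
    {"translation":[0,0,0.05],"spin":0,"claw":0.53},
    {"translation":[0,0,0.05],"spin":0,"claw":0.53}
  ]
}}

```text
t: 1.87
eef_pos: [511.2, -109.6, 60.6]
ee_rot: [0.0, 0.087, 0.996, -0.0]
ft_force: [0.1, -0.2, 0.1]
gripper_width: 40.3
gripper_force: 0.0
```

>>> {"api": "carry_out", "payload": {
  "steps": [
    {"translation":[0,0,0.002],"spin":0,"claw":0.53},
    {"translation":[0,0,0.004],"spin":0,"claw":0.53},
    {"translation":[0,0,0.005],"spin":0,"claw":0.53},
    {"translation":[0,0,0.006],"spin":0,"claw":0.53},
    {"translation":[0,0,0.006],"spin":0,"claw":0.53}
  ]
}}

```text
t: 2.28
eef_pos: [511.5, -109.9, 54.9]
ee_rot: [0.001, 0.087, 0.996, -0.0]
ft_force: [-0.5, -0.8, 2.3]
gripper_width: 40.3
gripper_force: 1.2
```

>>> {"api": "carry_out", "payload": {
  "steps": [
    {"translation":[0,0,0.001],"spin":0,"claw":0.53},
    {"translation":[0,0,0.003],"spin":0,"claw":0.53},
    {"translation":[0,0,0.005],"spin":0,"claw":0.53},
    {"translation":[0,0,0.005],"spin":0,"claw":0.53},
    {"translation":[0,0,0.005],"spin":0,"claw":0.53}
  ]
}}

```text
t: 2.7
eef_pos: [511.7, -110.0, 49.8]
ee_rot: [0.001, 0.087, 0.996, -0.0]
ft_force: [-1.4, -2.0, 5.5]
gripper_width: 40.2
gripper_force: 2.3
```

>>> {"api": "carry_out", "payload": {
  "steps": [
    {"translation":[0,0,0.002],"spin":0,"claw":0.53},
    {"translation":[0,0,0.004],"spin":0,"claw":0.53},
    {"translation":[0,0,0.006],"spin":0,"claw":0.53},
    {"translation":[0,0,0.006],"spin":0,"claw":0.53},
    {"translation":[0,0,0.006],"spin":0,"claw":0.53}
  ]
}}

```text
t: 3.12
eef_pos: [512.0, -111.1, 44.5]
ee_rot: [0.001, 0.087, 0.996, -0.001]
ft_force: [-2.8, -4.7, 8.8]
gripper_width: 39.8
gripper_force: 4.9
```

>>> {"api": "carry_out", "payload": {
  "steps": [
    {"translation":[0,0,0.001],"spin":0,"claw":0.53},
    {"translation":[0,0,0.002],"spin":0,"claw":0.53},
    {"translation":[0,0,0.003],"spin":0,"claw":0.53},
    {"translation":[0,0,0.003],"spin":0,"claw":0.53},
    {"translation":[0,0,0.003],"spin":0,"claw":0.53}
  ]
}}

```text
t: 3.53
eef_pos: [512.3, -111.9, 42.2]
ee_rot: [0.001, 0.087, 0.996, -0.002]
ft_force: [-5.0, -7.7, 12.2]
gripper_width: 40.3
gripper_force: 7.5
```

```bash
python3 - <<'E'
from h import *
s=manip.observe();print(s["t"],s["eef_pos"],s["gripper_width"],s["ft_force"])
w=manip.snapshot("wrist")[130:350,190:450]
sd=manip.snapshot("side")
ci=manip.camera_info("side");V=np.array(ci["view"]);p=V[:3,:3]@np.array([560,-130,40])+V[:3,3]
u=int(ci["cx"]+ci["fx"]*p[0]/-p[2]);v=int(ci["cy"]-ci["fy"]*p[1]/-p[2]);print(u,v)
u=min(max(u,100),540);v=min(max(v,80),320)
c=sd[v-80:v+80,u-100:u+100]
a=cv2.resize(w,(390,330));b=cv2.resize(c,(400,320));b=cv2.copyMakeBorder(b,0,10,0,0,0)
cv2.imwrite("pics/m2.png",np.hstack([a,b]))
E
```

```text
3.5333 [ 512.30218795 -111.94445622   42.20832303] 40.30225769014466 [-4.98634593 -7.68014363 12.19027556]
356 249
```

View pics/m2.png

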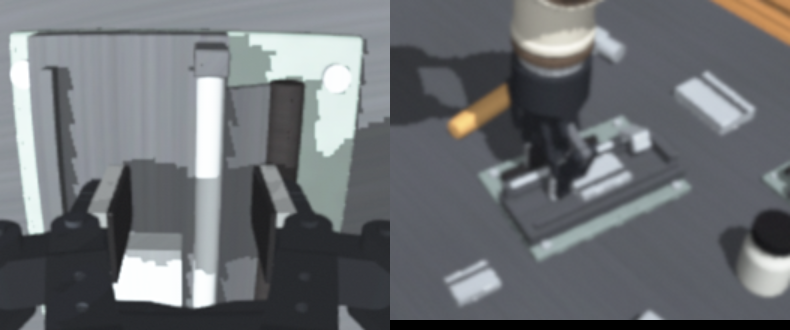

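The tips sit on either side: the left one in the channel behind the coupon (rear edge at crop row ~235) and the right one on the bar, which is clearly down. The force has reached about 12 N. I'll press slightly deeper and start pushing.

>>> {"api": "carry_out", "payload": {
  "steps": [
    {"translation":[0,0,0.0015],"spin":0,"claw":0.53},
    {"translation":[-0.003,0,0.0015],"spin":0,"claw":0.53},
    {"translation":[-0.006,0,0.0015],"spin":0,"claw":0.53},
    {"translation":[-0.01,0,0.0015],"spin":0,"claw":0.53},
    {"translation":[-0.014,0,0.0015],"spin":0,"claw":0.53}
  ]
}}

```text
t: 4.05
eef_pos: [522.4, -114.4, 39.8]
ee_rot: [-0.003, 0.086, 0.996, -0.002]
ft_force: [-13.2, -11.6, 18.0]
gripper_width: 39.8
gripper_force: 12.9
```

>>> {"api": "carry_out", "payload": {
  "steps": [
    {"translation":[-0.003,0,0],"spin":0,"claw":0.53},
    {"translation":[-0.006,0,0],"spin":0,"claw":0.53},
    {"translation":[-0.009,0,0],"spin":0,"claw":0.53},
    {"translation":[-0.012,0,0],"spin":0,"claw":0.53},
    {"translation":[-0.012,0,0],"spin":0,"claw":0.53}
  ]
}}

```text
t: 4.47
eef_pos: [533.0, -116.4, 39.5]
ee_rot: [-0.005, 0.086, 0.996, -0.002]
ft_force: [-19.4, -10.2, 21.3]
gripper_width: 39.6
gripper_force: 12.7
```

```bash
python3 - <<'E'
from h import *
F=Fx([567.8,-145],-.175)
s=manip.observe();print(s["t"],s["eef_pos"],F.f(s["eef_pos"]),s["gripper_width"],s["ft_force"],s["gripper_force"])
w=manip.snapshot("wrist")[130:350,190:450]
c=manip.snapshot("side")[170:330,256:456]
a=cv2.resize(w,(390,330));b=cv2.resize(c,(400,320));b=cv2.copyMakeBorder(b,0,10,0,0,0)
cv2.imwrite("pics/m3.png",np.hstack([a,b]))
E
```

```text
4.4667 [ 533.02481327 -116.44077475   39.49438376] [-39.21644279  22.06838404] 39.63699824070422 [-19.36142018 -10.22859707  21.27366427] 12.655767105734412
```

View pics/m3.png

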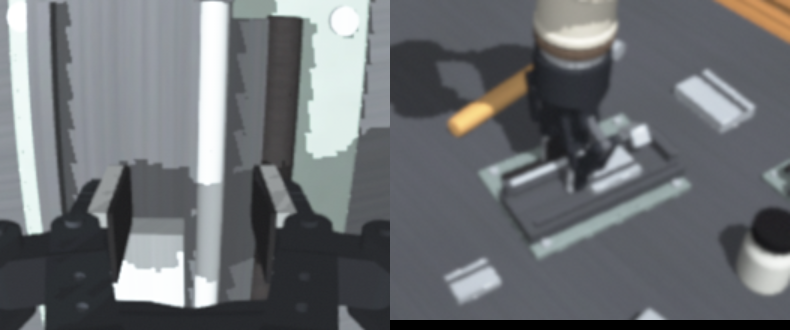

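>>> {"api": "carry_out", "payload": {
  "steps": [
    {"translation":[-0.003,0.001,-0.0004],"spin":0,"claw":0.53},
    {"translation":[-0.006,0.002,-0.0008],"spin":0,"claw":0.53},
    {"translation":[-0.009,0.002,-0.0008],"spin":0,"claw":0.53},
    {"translation":[-0.012,0.002,-0.0008],"spin":0,"claw":0.53},
    {"translation":[-0.015,0.002,-0.0008],"spin":0,"claw":0.53}
  ]
}}

```text
t: 4.98
eef_pos: [549.2, -116.0, 40.7]
ee_rot: [-0.004, 0.087, 0.996, -0.001]
ft_force: [-17.2, -4.8, 21.9]
gripper_width: 40.3
gripper_force: 11.8
```

```bash
python3 - <<'E'
from h import *
F=Fx([567.8,-145],-.175)
s=manip.observe();print(s["t"],s["eef_pos"],F.f(s["eef_pos"]),s["gripper_width"],s["ft_force"],s["gripper_force"])
ci=manip.camera_info("wrist");w=manip.snapshot("wrist")
cs=manip.camera_info("side");sd=manip.snapshot("side");cv2.imwrite("pics/s4.png",sd)
# side view: predicted pixels of stop-face and coupon far/near corners
V=np.array(cs["view"])
def pj(p):
    q=V[:3,:3]@np.array(p)+V[:3,3];return (cs["cx"]-cs["fx"]*q[0]/q[2],cs["cy"]+cs["fy"]*q[1]/q[2])
for n,p in [("stop top",(70,-20,41)),("coup home near",(10,-20,37)),("coup home far",(70,-20,37)),("rear now?",(-28,-20,37))]:
    print(n,np.round(pj([*F.w(p[:2]),p[2]]),1))
w=w[130:350,190:450]
c=sd[200:280,306:406]
a=cv2.resize(w,(390,330));b=cv2.resize(c,(400,320),interpolation=cv2.INTER_CUBIC);b=cv2.copyMakeBorder(b,0,10,0,0,0)
cv2.imwrite("pics/m4.png",np.hstack([a,b]))
E
```

```text
4.9833 [ 549.22178635 -116.03484979   40.74714046] [-23.33752838  25.28813393] 40.251976549456266 [-17.24465566  -4.81816898  21.88120145] 11.782215207349509
stop top [395.6 245.4]
coup home near [372.9 256.9]
coup home far [395.4 246.7]
rear now? [357.9 263.7]
```

View pics/m4.png

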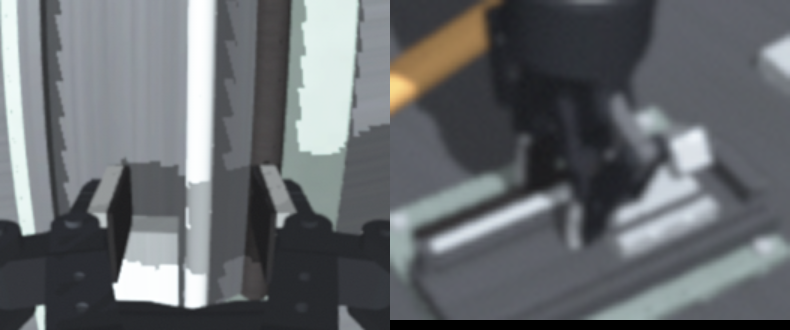

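In the side view, the coupon's rear corner is at about (363,261), which puts the rear at x≈-15. The finger is in contact and the nose is raised. I continue pushing.

>>> {"api": "carry_out", "payload": {
  "steps": [
    {"translation":[-0.003,0,0],"spin":0,"claw":0.53},
    {"translation":[-0.006,0,0],"spin":0,"claw":0.53},
    {"translation":[-0.009,0,0],"spin":0,"claw":0.53},
    {"translation":[-0.012,0,0],"spin":0,"claw":0.53},
    {"translation":[-0.014,0,0],"spin":0,"claw":0.53}
  ]
}}

```text
t: 5.5
eef_pos: [562.6, -117.2, 40.6]
ee_rot: [-0.004, 0.087, 0.996, 0.0]
ft_force: [-22.8, -0.2, 28.6]
gripper_width: 40.0
gripper_force: 14.9
```

>>> {"api": "carry_out", "payload": {
  "steps": [
    {"translation":[-0.002,0,0],"spin":0,"claw":0.53},
    {"translation":[-0.004,0,0],"spin":0,"claw":0.53},
    {"translation":[-0.006,0,0],"spin":0,"claw":0.53},
    {"translation":[-0.007,0,0],"spin":0,"claw":0.53},
    {"translation":[-0.007,0,0],"spin":0,"claw":0.53}
  ]
}}

```text
t: 5.92
eef_pos: [570.0, -118.1, 40.7]
ee_rot: [-0.004, 0.087, 0.996, 0.0]
ft_force: [-15.3, 1.6, 21.3]
gripper_width: 40.8
gripper_force: 11.4
```

```bash
python3 - <<'E'
from h import *
F=Fx([567.8,-145],-.175)
s=manip.observe();print(s["t"],F.f(s["eef_pos"]),s["eef_pos"][2],s["ft_force"],F.R.T@s["ft_force"][:2])
E
```

```text
5.9167 [-2.55979356 26.90845784] 40.70706073583249 [-15.26245971   1.56248102  21.33912312] [-15.30138979  -1.11870191]
```

>>> {"api": "carry_out", "payload": {
  "steps": [
    {"translation":[-0.001,0,0],"spin":0,"claw":0.53},
    {"translation":[-0.002,0,0],"spin":0,"claw":0.53},
    {"translation":[-0.003,0,0],"spin":0,"claw":0.53},
    {"translation":[-0.003,0,0],"spin":0,"claw":0.53},
    {"translation":[-0.003,0,0],"spin":0,"claw":0.53}
  ]
}}

```text
t: 6.33
eef_pos: [570.2, -118.1, 40.6]
ee_rot: [-0.007, 0.086, 0.996, 0.001]
ft_force: [-26.3, 1.8, 30.3]
gripper_width: 40.2
gripper_force: 16.6
```

```bash
python3 - <<'E'
from h import *
F=Fx([567.8,-145],-.175)
s=manip.observe();print(s["t"],F.f(s["eef_pos"]),s["eef_pos"][2],s["ft_force"],F.R.T@s["ft_force"][:2])
sd=manip.snapshot("side");sc=manip.snapshot("scene")[175:245,225:312]
b=cv2.resize(sd[200:280,306:406],(400,320),interpolation=cv2.INTER_CUBIC)
a=cv2.resize(sc,(398,320),interpolation=cv2.INTER_CUBIC)
cv2.imwrite("pics/m5.png",np.hstack([a,b]))
E
```

```text
6.3333 [-2.35130375 26.91071236] 40.58663633930271 [-26.29738629   1.80079281  30.34197368] [-26.20926687  -2.80530048]
```

View pics/m5.png

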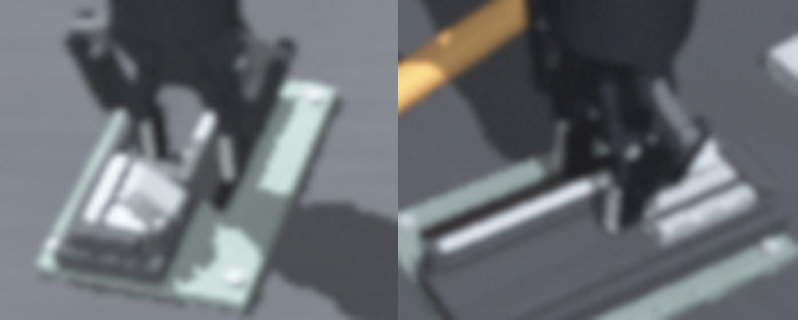

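It moved nothing for 3 mm commanded, so it's either home or sticking on bar friction. In the side view, the coupon's rear corner is at (371,260) against a home prediction of (373,257). I ease the press a little and nudge again.

>>> {"api": "carry_out", "payload": {
  "steps": [
    {"translation":[0,0,-0.001],"spin":0,"claw":0.53},
    {"translation":[-0.001,0,-0.0015],"spin":0,"claw":0.53},
    {"translation":[-0.002,0,-0.0015],"spin":0,"claw":0.53},
    {"translation":[-0.003,0,-0.0015],"spin":0,"claw":0.53},
    {"translation":[-0.003,0,-0.0015],"spin":0,"claw":0.53}
  ]
}}

```text
t: 6.85
eef_pos: [570.3, -118.1, 40.6]
ee_rot: [-0.011, 0.086, 0.996, 0.001]
ft_force: [-31.6, 1.7, 31.2]
gripper_width: 39.8
gripper_force: 17.9
```

```bash
python3 - <<'E'
from h import *
F=Fx([567.8,-145],-.175)
s=manip.observe();print(s["t"],F.f(s["eef_pos"]),s["eef_pos"][2],s["ft_force"],F.R.T@s["ft_force"][:2])
E
```

```text
6.85 [-2.21880261 26.94238214] 40.62402137781943 [-31.64784698   1.73959059  31.22629061] [-31.4673517   -3.79712668]
```

The force now exceeds bar friction with no motion, so the coupon is against the stop. I back off while still holding the bar, then look from above.

>>> {"api": "carry_out", "payload": {
  "steps": [
    {"translation":[0.003,0,0],"spin":0,"claw":0.53},
    {"translation":[0.006,0,0],"spin":0,"claw":0.53},
    {"translation":[0.01,0,0],"spin":0,"claw":0.53},
    {"translation":[0.014,0,0],"spin":0,"claw":0.53},
    {"translation":[0.018,0,0],"spin":0,"claw":0.53}
  ]
}}

```text
t: 7.27
eef_pos: [564.0, -117.1, 43.5]
ee_rot: [0.004, 0.088, 0.996, -0.001]
ft_force: [5.9, -1.1, 8.1]
gripper_width: 40.2
gripper_force: 4.0
```

```bash
python3 - <<'E'
from h import *
F=Fx([567.8,-145],-.175)
s=manip.observe();print(s["t"],F.f(s["eef_pos"]),s["eef_pos"][2],s["ft_force"],F.R.T@s["ft_force"][:2])
sd=manip.snapshot("side");sc=manip.snapshot("scene")[175:245,225:312]
b=cv2.resize(sd[200:280,306:406],(400,320),interpolation=cv2.INTER_CUBIC)
a=cv2.resize(sc,(398,320),interpolation=cv2.INTER_CUBIC)
cv2.imwrite("pics/m6.png",np.hstack([a,b]))
E
```

```text
7.2667 [-8.57652091 26.80107225] 43.52574150165801 [ 5.94754618 -1.14010448  8.11363339] [ 6.05520803 -0.08717495]
```

View pics/m6.png

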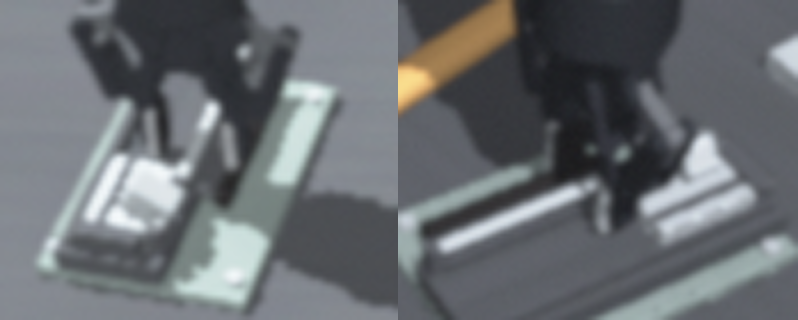

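The coupon stayed at the end stop (side view rear corner still at crop (660,238)) and the finger is clear. I lift away.

>>> {"api": "carry_out", "payload": {
  "steps": [
    {"translation":[0,0,-0.003],"spin":0,"claw":0.53},
    {"translation":[0,0,-0.007],"spin":0,"claw":0.53},
    {"translation":[0,0,-0.012],"spin":0,"claw":0.53},
    {"translation":[0,0,-0.018],"spin":0,"claw":0.53},
    {"translation":[0,0,-0.03],"spin":0,"claw":0.53}
  ]
}}

```text
t: 7.78
eef_pos: [558.8, -115.5, 69.7]
ee_rot: [-0.002, 0.087, 0.996, 0.001]
ft_force: [-1.3, 0.1, 0.5]
gripper_width: 40.2
gripper_force: 0.0
```

>>> {"api": "carry_out", "payload": {
  "steps": [
    {"translation":[0.02,0,-0.03],"spin":0,"claw":0.53},
    {"translation":[0.04,0,-0.06],"spin":0,"claw":0.53},
    {"translation":[0.06,0,-0.09],"spin":0,"claw":0.53},
    {"translation":[0.08,0,-0.12],"spin":0,"claw":0.53},
    {"translation":[0.08,0,-0.12],"spin":0,"claw":0.53}
  ]
}}

```text
t: 8.2
eef_pos: [482.4, -103.0, 198.0]
ee_rot: [0.004, 0.087, 0.996, -0.002]
ft_force: [0.3, -0.3, 1.5]
gripper_width: 40.1
gripper_force: 0.0
```

```bash
python3 - <<'E'
from h import *
s=manip.observe();print(s["t"],s["eef_pos"],s["ft_force"])
ci=manip.camera_info("wrist");json.dump({k:np.array(v).tolist() for k,v in ci.items()},open("ci2.json","w"))
w=manip.snapshot("wrist");sd=manip.snapshot("side")
F=Fx([567.8,-145],-.175)
b=cv2.resize(sd[200:280,306:406],(400,320),interpolation=cv2.INTER_CUBIC)
a=cv2.resize(w[180:380,190:440],(400,320),interpolation=cv2.INTER_CUBIC)
cv2.imwrite("pics/m7.png",np.hstack([a,b]))
E
```

```text
8.2 [ 482.4494827 -102.9792248  197.9644174] [ 0.28198841 -0.26144384  1.48819619]
```

View pics/m7.png

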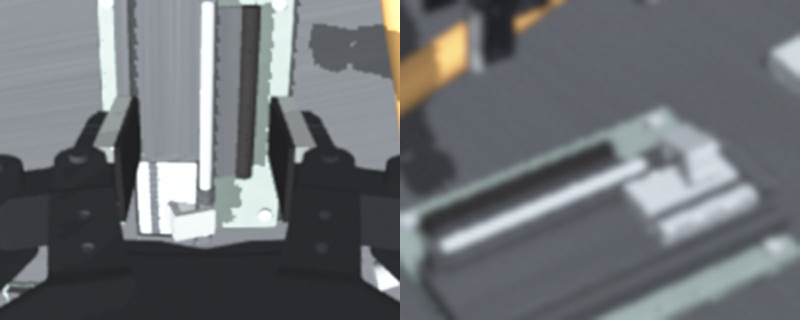

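The wrist view shows the coupon's rear edge at crop row 162. The bar end, known to be at x +24, is at row 178, so the rear is at about x +10 to +12, which is home. The nose rests on the coupon and the hand is clear. I hand the job in.

```bash
python3 -c "
from station import manip
print(manip.finish_job())"
```

```text
the job is handed in; nothing more can be done
None
```

The coupon was pushed home against the end stop with the clip held open, the clip was released onto it, the hand was drawn clear, and the job was handed in at about 8 s; the hand-in returned no verdict.

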